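# Load the bun rack and shut its gate

### The job

With the fingertips, gently push both trays of buns fully home against the back of the rack, then push the red gate fully shut across their fronts. Pick nothing up: the trays stay on their runners, the buns stay on their trays, and everything else on the bench stays where it is.

Things in the scene. Friction and masses are not known exactly. Their poses are not given: they have to be found in the camera images.
- rack: Fixed steel two-bay bench rack, 240 deep (x), 393 wide (y), 129 high. Origin on the bench under its middle; x from front (robot side) to back, y left, z up. Runners 95 above bench, side guides to 110, front cross bar only to 88. A tray fully home against the rear stop has its origin at rack x = 0 (to 1 mm), y = +97.5 (left) or -97.5 (right), z = 95, its front wall at x = -115.
- gate (a joint): Red gate on a vertical pin at the rack's front left corner, rad. 0 = shut at its stop, along rack -y (outer face at rack x = -139, inner -127); grows, 1.57 = straight out from the rack; limit 2.1. Stays where left (friction 0.15 N m, damped). Bar 12 thick, 303 long from the pin, from 100 to 135 above bench (pin to 141). Hits a tray that sticks out.
- gate_push (a point): Point in the middle of the gate bar's height and thickness, 150 from the hinge pin along the bar, 117.5 above the bench. Its axes turn with the gate: bar runs from the pin along -y, the outer face (to be pushed to shut it) looks to its own -x, 6 away from this point.
- gate_hinge (a point): On the axis of the gate's vertical pin, 117.5 above the bench; rack x = -133, y = +215.
- tray_left: Loose aluminium baking tray in the left bay (rack +y side), 230 long (x) x 172 wide (y) x 30 high, walls 4 thick. Origin under its centre; axes as the rack's when straight. Front wall's outer face at own x = -115; rim 125 above the bench. Starts 40 to 80 out; slides on its runners with 3 side play; 0.4 to 0.65 kg plus three 70 g buns.
- tray_right: Loose aluminium baking tray in the right bay (rack -y side), 230 long (x) x 172 wide (y) x 30 high, walls 4 thick. Origin under its centre; axes as the rack's when straight. Front wall's outer face at own x = -115; rim 125 above the bench. Starts 40 to 80 out; slides on its runners with 3 side play; 0.4 to 0.65 kg plus three 70 g buns.
- bun_left0: Loose long golden bun on the left tray, front one of three; 54 x 135 x 44 high, lying across the tray; origin under its centre, resting 4 above the tray's underside (its top about 143 above the bench).
- bun_left1: Loose long golden bun on the left tray, middle one of three; 54 x 135 x 44 high, lying across the tray; origin under its centre, resting 4 above the tray's underside (its top about 143 above the bench).
- bun_left2: Loose long golden bun on the left tray, back one of three; 54 x 135 x 44 high, lying across the tray; origin under its centre, resting 4 above the tray's underside (its top about 143 above the bench).
- bun_right0: Loose long golden bun on the right tray, front one of three; 54 x 135 x 44 high, lying across the tray; origin under its centre, resting 4 above the tray's underside (its top about 143 above the bench).
- bun_right1: Loose long golden bun on the right tray, middle one of three; 54 x 135 x 44 high, lying across the tray; origin under its centre, resting 4 above the tray's underside (its top about 143 above the bench).
- bun_right2: Loose long golden bun on the right tray, back one of three; 54 x 135 x 44 high, lying across the tray; origin under its centre, resting 4 above the tray's underside (its top about 143 above the bench).
- scraper: Bench scraper lying flat, steel blade 100 x 140 and white handle bar, 24 high at most; origin under its centre. Not part of the job.
- brush: Pastry brush lying flat on the bench; origin under its middle, handle to own -x, about 200 long, under 40 high. Not part of the job.
- cutter: Steel ring cutter, 76 diameter, 40 high; origin under its centre. Not part of the job.
- loaf_tin: Dark open loaf tin 220 x 110 x 75 high; origin under its centre. Not part of the job.
- shaker: Metal can-shaped flour shaker, 68 diameter, 130 high; origin under its centre. Not part of the job.
- timer: White kitchen timer 70 x 70 x 32 high; origin under its centre. Not part of the job.
Not all that is in view belongs to the job. Leave any blue or pink look-alike of the bun_left1 alone.

How it is judged:
By the outcome, as a careful person would: the job done as asked, in the order asked, and still so for the second after the job is handed in, with the robot touching nothing.
It also fails if it takes over 67 s, if anything falls off the work surface, if the arm or the gripper's body presses on something with over 40 N, if the wrist force passes 120 N, or if a joint passes its speed limit or range.

### The arm

A 6-joint arm with a two-finger parallel gripper is mounted at the origin on the work surface. World frame = base frame: x ahead of the robot, y to its left, z up, the work surface at z = 0. Lengths are in m, angles in rad, forces in N, time in s.
With the tool pointing down it reaches from about 0.4 to 0.825 m from the base axis. Payload 7 kg.
Tool frame: the origin (TCP) lies midway between the tips of the shut fingers; the grasp point (between the pads) lies 19 mm behind it; z points along the fingers, y is the line along which they close (so a half turn about z gives the same grasp; the last joint's range is limited). The gripper opens to 88 mm and grips with 3 to 60 N. Pads are 19 mm wide; open, the fingers measure 130 mm over their backs; the gripper's body (78 mm by 193 mm) begins 47 mm behind the grasp point.
Start: joints at [1.632, 0.359, 0.012, 0, -1.224, -0.288], TCP at [0.152, 0.658, 0.227] pointing down, gripper open.
Joint ranges: [-3.07, 3.07], [-1.43, 2.12], [-1.02, 1.25], [-3.03, 1.67], [-3.05, -0], [-3.03, 3.03]. Speed limits (rad/s): [2.39, 2.39, 3.01, 3.14, 3.14, 3.14].

### API

Orientations are given as [roll, pitch, yaw] about the fixed x, y, z axes, in that order (R = Rz(yaw) Ry(pitch) Rx(roll)).
In Python, from station import arm gives the robot as it stands.
- The arm moves only by the tool servo_tool, never from a script. Its argument "deltas" is a list of rows, each a list of 7 numbers: the closure, from -1 (fully open) to 1 (shut), then the shift along the tool's x, y, z in mm, then the turn, a rotation vector about the tool's x, y, z in degrees. In form: [[gripper, x, y, z, ax, ay, az], ...]. A call has 1 to 20 rows; each row shifts and turns the commanded pose from where the row before left it, along the tool's axes as they then stand; what a row does not reach is not made up. A row lasts 1/12 s, in which the tool goes at most 41.7 mm and 7.16 degrees, less where a joint would pass 70% of its speed; a pose out of reach is approached as far as the arm can. A call is refused whole if a number of a shift passes 41.7 or a number of a turn 7.16, either way. A call with a gripper value outside its range is refused whole. The fingers move at their own pace and stop on an object; "squeeze" is the grip in N (left out, the last holds). Time passes only in rows, so rows that do not move let the fingers close. It gives the time, the measured TCP pose, the force, the opening and the grip force at its end, in the units of the state.
- arm.get_state(): the state, without advancing time (a new reading comes with each control period).
- arm.grab_frame(name): name is "scene" or "side" or "wrist"; returns a dict with "color" (420x560x3 uint8, red, green, blue), "K" (3x3 intrinsics, pixels), "position" and "orientation" of the camera in the world. Camera axes: x right, y down, z forward; pixel columns grow to the right and rows downward; lengths in m; the calibration is good to about 2 mm. A picture is of the moment at which its call begins. There is no depth.
- arm.job_done(): hands the job in; it is judged then, once.
Trained networks look in a picture, given as the dict that the camera call returned (one of the last four; its "shot" number tells which), for a name from the list of things; names that differ only in an ending like _2 or _b are one class to them, and where a whole thing is asked for, a point or a joint stands for the part that bears it (a point fixed in the world has none). Each returns a list of dicts, best first, with "conf" (0 to 1); they miss things now and then, are a little off and sometimes report something else, mostly with a low value. They report only what shows in the picture. A call takes as long as a camera call. They do not tell look-alikes from the thing itself.
- arm.recognise(query, picture): "at" ([x, y, z] in m, in the coordinates of the camera as it stood for that picture, good to about 4 mm: the middle of the surface that is visible of it).
The state is a dict: "t": time; "q": joint angles; "qd": joint speeds; "joint_efforts": joint torques, N m; "eef_pos": TCP position; "ee_rot": TCP orientation; "force": force on the tool from outside, world axes, zero at the start; "moment": the same for the moment, N m; "width": finger opening in m; "gripper_force": force on a finger pad.
Only numpy, scipy, OpenCV 4.12 (cv2) and the standard library are available. Lean on these libraries where they do the work, as an engineer would, in place of code of your own. Each camera call takes 0.05 s, during which the arm holds its last target. There are 200 camera calls.

## Working session

There is one attempt and no reset: what is moved stays moved. The work goes in short steps, Python scripts to look and compute and a tool call to move; the robot and the scene stay as the last step left them, time stands still between calls to the robot, and variables do not carry over. Pictures are saved under pics/ and viewed, at most 10 in all, crops included, and the job is handed in when it is done.

Besides the shell and the picture viewer there is one more tool, called after "Request:" by a JSON object that holds its "fn" and its "kwargs", one argument or row to a line. servo_tool: Moves the arm, as the interface text tells. Its arguments: {"type":"object","properties":{"deltas":{"type":"array","items":{"type":"array","items":{"type":"number"}}},"squeeze":{"type":"number"}},"required":["deltas"]}

```bash
mkdir -p pics; cat > h.py <<'E'
import numpy as np, cv2
from scipy.spatial.transform import Rotation as R
from station import arm
def rot(o):
    o=np.array(o)
    return o if o.shape==(3,3) else (R.from_euler('xyz',o).as_matrix() if o.size==3 else R.from_quat(o).as_matrix())
def world(p,f): return rot(f['orientation'])@np.array(p)+np.array(f['position'])
def pix(p,f):
    c=rot(f['orientation']).T@(np.array(p)-np.array(f['position'])); u=f['K']@c; return u[:2]/u[2]
def ray(uv,f,z):
    d=rot(f['orientation'])@np.linalg.inv(f['K'])@np.array([uv[0],uv[1],1.]); p=np.array(f['position']); return p+d*(z-p[2])/d[2]
def save(f,n): cv2.imwrite('pics/'+n+'.png',f['color'][:,:,::-1])
E
python3 - <<'E'
from h import *
for c in ('scene','side'):
    f=arm.grab_frame(c); save(f,c+'0'); print(c,f['orientation'],f['position'])
    for q in ['rack','gate','gate_push','gate_hinge','tray_left','bun_left0','shaker','loaf_tin']:
        for d in arm.recognise(q,f)[:6]:
            w=world(d['at'],f); print(q,round(d['conf'],2),w.round(3),pix(w,f).round())
print(arm.get_state())
E
```

```text
scene [-2.58477304  0.01065351  2.06892171] [1.19977298 0.41393178 1.29236559]
rack 0.71 [ 0.38  -0.033  0.018] [283. 170.]
rack 0.61 [0.807 0.097 0.114] [247. 290.]
rack 0.47 [0.48  0.271 0.135] [365. 215.]
gate 0.93 [0.482 0.271 0.138] [365. 214.]
gate_push 0.56 [0.48  0.272 0.134] [366. 215.]
gate_hinge 0.97 [0.81  0.1   0.107] [248. 292.]
tray_left 0.95 [0.694 0.133 0.095] [282. 263.]
tray_left 0.48 [0.628 0.511 0.124] [432. 303.]
tray_left 0.32 [0.365 0.146 0.026] [338. 188.]
bun_left0 0.9 [0.615 0.122 0.138] [292. 230.]
bun_left0 0.77 [0.46  0.334 0.036] [384. 236.]
bun_left0 0.71 [ 0.471 -0.216  0.044] [216. 163.]
bun_left0 0.7 [0.682 0.116 0.138] [278. 249.]
bun_left0 0.66 [0.693 0.376 0.041] [365. 313.]
bun_left0 0.55 [0.746 0.114 0.141] [265. 268.]
shaker 0.83 [0.629 0.51  0.121] [431. 303.]
shaker 0.49 [ 0.676 -0.08   0.139] [214. 216.]
loaf_tin 0.87 [ 0.612 -0.458  0.034] [126. 168.]
loaf_tin 0.69 [ 0.674 -0.08   0.14 ] [214. 215.]
side [-2.37229326 -0.01205409 -2.94420277] [0.40501734 0.9068674  1.02645356]
rack 0.69 [0.795 0.205 0.114] [182. 245.]
gate 0.57 [0.454 0.286
[... 715 characters left out ...]
19] [343. 278.]
{'t': 0.9, 'q': array([ 1.63210683e+00,  3.58551421e-01,  1.19317647e-02, -1.79576632e-05,
       -1.22410062e+00, -2.88087010e-01]), 'qd': array([-4.37390491e-05, -2.59336954e-04, -3.58701615e-04,  1.60936639e-03,
       -3.18106868e-04, -4.69349641e-04]), 'joint_efforts': array([ 2.53845392e-03, -5.82362723e+01,  2.93297035e+01,  7.00210333e+00,
        1.25099154e-02, -3.53533915e-05]), 'eef_pos': array([0.15177991, 0.65770363, 0.22660329]), 'ee_rot': array([-3.14152453e+00,  3.78012542e-05, -2.26782606e-01]), 'force': array([ 0.64238339, -0.46639331, -0.05624222]), 'moment': array([-0.04609524,  0.01373083, -0.00538515]), 'gripper_force': 0.0, 'width': 0.0878603583395726}
```

View pics/scene0.png

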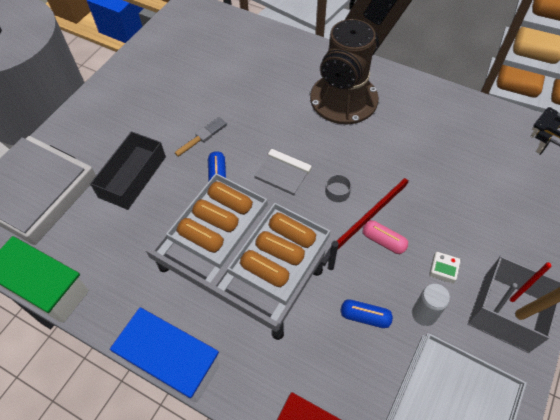

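View pics/side0.png

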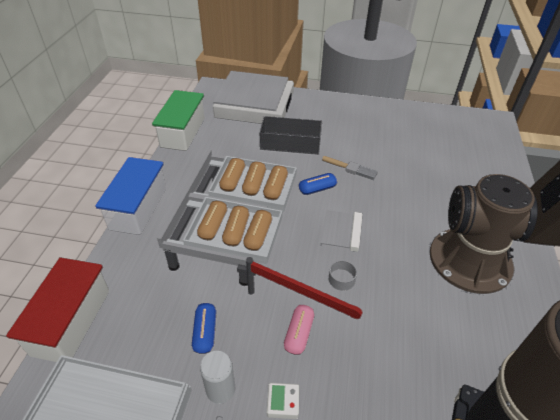

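Both views show the rack with the trays partly out; the left tray's buns are at about scene (292,230) to (265,268). The red gate stands open from its pin at scene (333,250) to its tip at (404,182). Blue and pink look-alike buns lie on the bench and stay untouched. I'll enlarge the rack area next.

```bash
python3 - <<'E'
import cv2
a=cv2.imread('pics/scene0.png')[165:345,145:415]; cv2.imwrite('pics/sc.png',cv2.resize(a,None,fx=2.9,fy=2.9,interpolation=cv2.INTER_CUBIC))
a=cv2.imread('pics/side0.png')[145:325,150:370]; cv2.imwrite('pics/si.png',cv2.resize(a,None,fx=3.3,fy=3.3,interpolation=cv2.INTER_CUBIC))
E
```

```text
(no output)
```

View pics/sc.png

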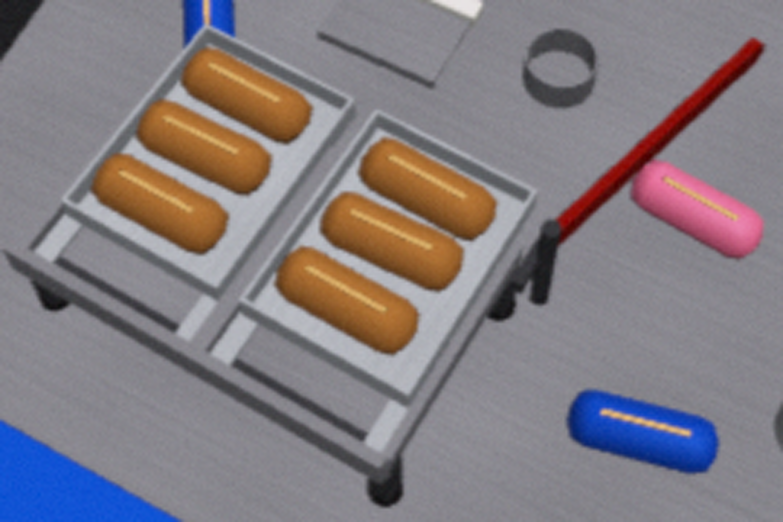

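View pics/si.png

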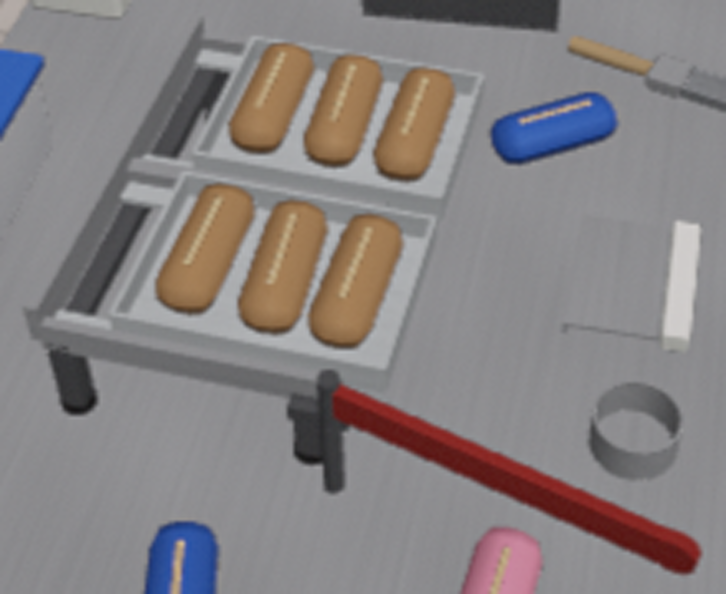

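```bash
cat > fit.py <<'E'
from h import *
from scipy.optimize import least_squares
F={c:arm.grab_frame(c) for c in ('scene','side')}
S={k:(np.array(v)/2.9+[145,165]) for k,v in dict(rl=(387,470),rr=(8,252),pin=(551,226),tip=(756,45),Lfl=(535,192),Lfr=(375,113),Lrr=(243,302),Lrl=(410,395),Rfl=(352,102),Rfr=(207,30),Rrr=(66,202),Rrl=(218,290)).items()}
D={k:(np.array(v)/3.3+[150,145]) for k,v in dict(rl=(30,312),rr=(203,25),pin=(329,378),tip=(690,545),Lfl=(386,372),Lfr=(436,213),Lrr=(180,172),Lrl=(110,315),Rfl=(447,200),Rfr=(482,72),Rrr=(248,38),Rrl=(192,160)).items()}
def pts(p):
    x,y,a,dl,dr,g=p
    o={'rl':(.12,.1965,.129),'rr':(.12,-.1965,.129),'pin':(-.133,.215,.141),
       'tip':(-.133-.3*np.sin(g),.215-.3*np.cos(g),.135)}
    for n,d,c in (('L',dl,.0975),('R',dr,-.0975)):
        for e,sx in (('f',-1),('r',1)):
            for s,sy in (('l',1),('r',-1)): o[n+e+s]=(sx*.115-d,c+sy*.086,.125)
    ca,sa=np.cos(a),np.sin(a)
    return {k:np.array([x+ca*v[0]-sa*v[1],y+sa*v[0]+ca*v[1],v[2]]) for k,v in o.items()}
def res(p,cs=('scene','side')):
    P=pts(p); return np.concatenate([pix(P[k],F[c])-T[k] for c,T in (('scene',S),('side',D)) if c in cs for k in T])
for cs in (('scene','side'),('scene',),('side',)):
    r=least_squares(res,[.68,.04,0,.06,.06,1.8],args=(cs,),loss='soft_l1'); print(cs,r.x.round(4),r.cost)
    if len(cs)==2: print(r.fun.reshape(2,12,2).round(1).tolist(),list(S)); print({k:v.round(3).tolist() for k,v in pts(r.x).items()})
E
python3 fit.py
```

```text
('scene', 'side') [ 0.7291  0.0194 -0.0327  0.0575  0.0588  1.8252] 20.548303349265307
[[[0.0, -1.4], [-1.0, -0.9], [-0.2, 1.6], [0.8, -3.0], [1.0, -0.7], [-0.0, -1.0], [-1.0, 0.4], [0.5, 0.8], [1.0, -1.1], [-1.0, -1.8], [-1.6, 0.5], [0.3, -0.0]], [[-0.9, -0.1], [-3.4, -2.8], [-1.0, 0.5], [2.5, 0.5], [0.1, -0.3], [-0.1, 1.3], [0.2, 0.1], [-0.8, 0.7], [-1.2, -0.3], [0.3, 0.7], [0.7, -0.3], [-0.4, -1.5]]] ['rl', 'rr', 'pin', 'tip', 'Lfl', 'Lfr', 'Lrr', 'Lrl', 'Rfl', 'Rfr', 'Rrr', 'Rrl']
{'rl': [0.855, 0.212, 0.129], 'rr': [0.843, -0.181, 0.129], 'pin': [0.603, 0.239, 0.141], 'tip': [0.315, 0.324, 0.135], 'Lfl': [0.563, 0.208, 0.125], 'Lfr': [0.557, 0.036, 0.125], 'Lrl': [0.793, 0.201, 0.125], 'Lrr': [0.787, 0.029, 0.125], 'Rfl': [0.555, 0.014, 0.125], 'Rfr': [0.549, -0.158, 0.125], 'Rrl': [0.785, 0.006, 0.125], 'Rrr': [0.779, -0.166, 0.125]}
('scene',) [ 0.7311  0.0201 -0.0356  0.0593  0.0599  1.822 ] 9.395525904883664
('side',) [ 0.7274  0.0186 -0.0321  0.0558  0.0577  1.8273] 9.686310261826916
```

Request:
{"fn": "servo_tool", "kwargs": {
  "deltas": [
    [1,0,0,0,0,0,-5.55],
    [1,0,0,0,0,0,-5.55],
    [1,21.8,29,0,0,0,0],
    [1,21.8,29,0,0,0,0],
    [1,21.8,29,0,0,0,0],
    [1,21.8,29,0,0,0,0],
    [1,21.8,29,0,0,0,0],
    [1,21.8,29,0,0,0,0],
    [1,21.8,29,0,0,0,0],
    [1,21.8,29,0,0,0,0],
    [1,21.8,29,0,0,0,0],
    [1,21.8,29,0,0,0,0],
    [1,21.8,29,0,0,0,0],
    [1,21.8,29,0,0,0,0],
    [1,21.8,29,0,0,0,0],
    [1,21.8,29,0,0,0,0],
    [1,21.8,29,0,0,0,0],
    [1,21.8,29,0,0,0,0],
    [1,21.8,29,0,0,0,0],
    [1,21.8,29,0,0,0,0]
  ],
  "squeeze": 10
}}

```text
t: 2.67
eef_pos: [0.5275, 0.1214, 0.2269]
ee_rot: [-3.141, -0.001, -0.033]
force: [1.0, 0.6, -0.1]
width: 0.0005
gripper_force: 0.0
```

```bash
python3 - <<'E'
from h import *
f=arm.grab_frame('wrist')
for n,p in dict(Lfl=(.563,.208,.125),Lfr=(.557,.036,.125),Rfl=(.555,.014,.125),tip=(.5275,.1214,.108)).items():
    u=pix(p,f); print(n,u.round()); cv2.circle(f['color'],tuple(int(v) for v in u),4,(0,255,0),1)
save(f,'w1')
E
```

```text
Lfl [159. 171.]
Lfr [393. 171.]
Rfl [423. 173.]
tip [278. 207.]
```

View pics/w1.png

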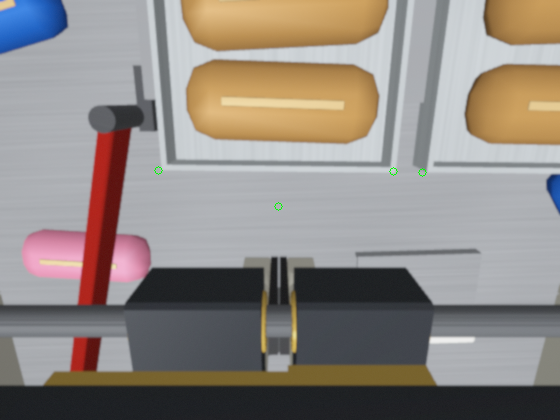

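The overlay fits: the left tray's front wall is at row 168 and spans columns 163–393, as predicted. The way down in front of it is clear.

Request:
{"fn": "servo_tool", "kwargs": {
  "deltas": [
    [1,0,0,19.8,0,0,0],
    [1,0,0,19.8,0,0,0],
    [1,0,0,19.8,0,0,0],
    [1,0,0,19.8,0,0,0],
    [1,0,0,19.8,0,0,0],
    [1,0,0,19.8,0,0,0],
    [1,5,0,0,0,0,0],
    [1,5,0,0,0,0,0],
    [1,4,0,0,0,0,0],
    [1,3,0,0,0,0,0],
    [1,3,0,0,0,0,0],
    [1,3,0,0,0,0,0],
    [1,4,0,0,0,0,0]
  ]
}}

```text
t: 3.8
eef_pos: [0.5527, 0.1217, 0.1082]
ee_rot: [3.141, 0.002, -0.034]
force: [-5.8, -0.4, 3.8]
width: 0.0004
gripper_force: 3.0
```

Request:
{"fn": "servo_tool", "kwargs": {
  "deltas": [
    [1,4,0,0,0,0,0],
    [1,4,0,0,0,0,0],
    [1,4,0,0,0,0,0],
    [1,4,0,0,0,0,0],
    [1,4,0,0,0,0,0],
    [1,4,0,0,0,0,0],
    [1,4,0,0,0,0,0],
    [1,4,0,0,0,0,0],
    [1,3,0,0,0,0,0],
    [1,3,0,0,0,0,0]
  ]
}}

```text
t: 4.63
eef_pos: [0.5907, 0.1205, 0.1081]
ee_rot: [3.141, 0.002, -0.033]
force: [-6.8, 0.6, 3.8]
width: 0.0008
gripper_force: 3.0
```

Request:
{"fn": "servo_tool", "kwargs": {
  "deltas": [
    [1,3,0,0,0,0,0],
    [1,3,0,0,0,0,0],
    [1,2,0,0,0,0,0],
    [1,2,0,0,0,0,0],
    [1,1.5,0,0,0,0,0],
    [1,1,0,0,0,0,0]
  ]
}}

```text
t: 5.13
eef_pos: [0.6029, 0.1201, 0.1081]
ee_rot: [3.141, 0.002, -0.033]
force: [-11.2, 3.3, 8.1]
width: 0.0002
gripper_force: 5.5
```

Request:
{"fn": "servo_tool", "kwargs": {
  "deltas": [
    [1,1,0,0,0,0,0],
    [1,1,0,0,0,0,0],
    [1,1,0,0,0,0,0]
  ]
}}

```text
t: 5.38
eef_pos: [0.603, 0.12, 0.108]
ee_rot: [3.141, 0.007, -0.034]
force: [-23.4, 4.9, 16.9]
width: 0.0003
gripper_force: 11.6
```

Request:
{"fn": "servo_tool", "kwargs": {
  "deltas": [
    [1,-5,0,0,0,0,0],
    [1,-25,0,0,0,0,0],
    [1,-25,0,0,0,0,0],
    [1,-25,0,0,0,0,0],
    [1,0,28,0,0,0,0],
    [1,0,28,0,0,0,0],
    [1,0,28,0,0,0,0],
    [1,0,28,0,0,0,0],
    [1,0,28,0,0,0,0],
    [1,0,28,0,0,0,0],
    [1,0,26,0,0,0,0],
    [1,0,0,0,0,0,0]
  ]
}}

```text
t: 6.38
eef_pos: [0.5207, -0.0741, 0.1082]
ee_rot: [3.141, -0.001, -0.036]
force: [0.0, -0.4, 0.8]
width: 0.0004
gripper_force: 0.0
```

```bash
python3 - <<'E'
from h import *
for c in ('scene','side'):
    f=arm.grab_frame(c); save(f,c+'1')
a=cv2.imread('pics/scene1.png')[165:345,145:345]; b=cv2.imread('pics/side1.png')[145:325,150:350]
cv2.imwrite('pics/c1.png',cv2.resize(np.hstack([a,b]),None,fx=2,fy=2,interpolation=cv2.INTER_CUBIC))
print(arm.get_state()['eef_pos'])
E
```

```text
[ 0.52112245 -0.07184503  0.10818978]
```

View pics/c1.png

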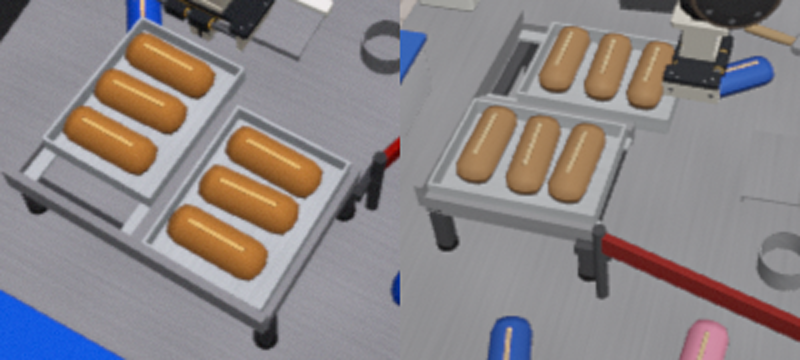

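The left tray sits against the rear stop and its buns are in place. Next is the right tray.

Request:
{"fn": "servo_tool", "kwargs": {
  "deltas": [
    [1,5,0,0,0,0,0],
    [1,5,0,0,0,0,0],
    [1,3,0,0,0,0,0],
    [1,3,0,0,0,0,0],
    [1,3,0,0,0,0,0],
    [1,3,0,0,0,0,0],
    [1,4,0,0,0,0,0],
    [1,4,0,0,0,0,0],
    [1,4,0,0,0,0,0],
    [1,4,0,0,0,0,0],
    [1,4,0,0,0,0,0],
    [1,4,0,0,0,0,0],
    [1,4,0,0,0,0,0],
    [1,4,0,0,0,0,0],
    [1,4,0,0,0,0,0],
    [1,3,0,0,0,0,0],
    [1,3,0,0,0,0,0],
    [1,3,0,0,0,0,0]
  ]
}}

```text
t: 7.98
eef_pos: [0.5868, -0.0732, 0.1073]
ee_rot: [3.141, 0.002, -0.033]
force: [-5.4, 0.3, 2.5]
width: 0.0003
gripper_force: 2.2
```

Request:
{"fn": "servo_tool", "kwargs": {
  "deltas": [
    [1,3,0,0,0,0,0],
    [1,2,0,0,0,0,0],
    [1,2,0,0,0,0,0],
    [1,1.5,0,0,0,0,0],
    [1,1,0,0,0,0,0]
  ]
}}

```text
t: 8.4
eef_pos: [0.5945, -0.0733, 0.1073]
ee_rot: [3.142, 0.006, -0.034]
force: [-15.9, 3.6, 9.5]
width: 0.0007
gripper_force: 8.1
```

Request:
{"fn": "servo_tool", "kwargs": {
  "deltas": [
    [1,1,0,0,0,0,0],
    [1,0.5,0,0,0,0,0],
    [1,0,0,0,0,0,0]
  ]
}}

```text
t: 8.65
eef_pos: [0.5945, -0.0733, 0.1073]
ee_rot: [3.142, 0.008, -0.034]
force: [-17.5, 5.8, 10.7]
width: 0.0006
gripper_force: 9.1
```

Request:
{"fn": "servo_tool", "kwargs": {
  "deltas": [
    [1,-5,0,0,0,0,0],
    [1,-20,0,0,0,0,0],
    [1,-20,0,0,0,0,0],
    [1,-20,-20,-10,0,0,0],
    [1,0,-20,-25,0,0,0],
    [1,0,-20,-25,0,0,0],
    [1,0,-20,-25,0,0,0],
    [1,0,-15,-25,0,0,0],
    [1,0,0,-10,0,0,0],
    [1,0,0,0,0,0,0]
  ]
}}

```text
t: 9.48
eef_pos: [0.5396, 0.025, 0.2314]
ee_rot: [-3.139, -0.008, -0.031]
force: [-0.7, -0.1, 0.6]
width: 0.0008
gripper_force: 0.0
```

```bash
python3 - <<'E'
from h import *
for c in ('scene','side','wrist'):
    f=arm.grab_frame(c); save(f,c+'2')
    if c=='wrist': np.save('wf.npy',f,allow_pickle=True)
a=cv2.imread('pics/wrist2.png')[:300]
cv2.imwrite('pics/c2.png',cv2.resize(a,None,fx=1.4,fy=1.4,interpolation=cv2.INTER_CUBIC))
print(arm.get_state()['eef_pos'])
E
```

```text
[0.53686614 0.02339875 0.22704331]
```

View pics/c2.png

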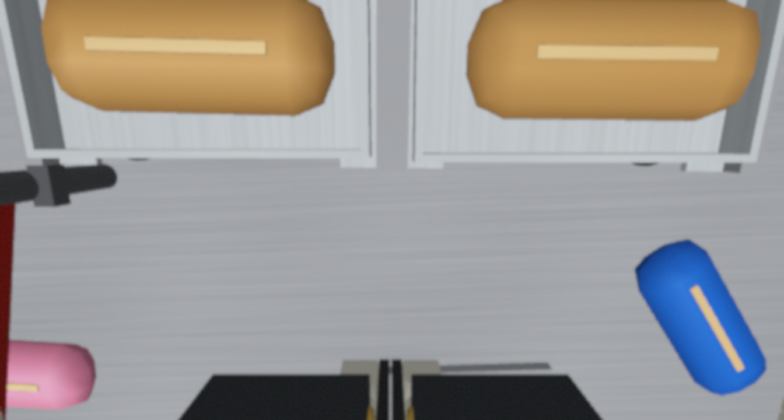

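The wrist view shows both front rims in line: left at row ~157 over columns 30–375, right at row ~159 over columns 410–757. The rims overhang the runner ends by about the same amount, and I'll check that numerically.

```bash
python3 - <<'E'
from h import *
f=np.load('wf.npy',allow_pickle=True).item()
g=cv2.GaussianBlur(cv2.cvtColor(f['color'],cv2.COLOR_RGB2GRAY).astype(float),(3,1),0)
for n,cs in (('L',[75,95,120,150,180,200,225,235]),('R',[325,350,370,400,430,445,475])):
    P=[]
    for c in cs:
        col=g[100:124,c-3:c+4].mean(1); d=np.diff(col); i=int(np.argmin(d)); 
        w=-d[max(i-1,0):i+2]; s=(w*np.arange(i-len(w)+2,i+2)).sum()/w.sum()-.5
        P.append(ray((c,100+s+.0),f,.125)[:2])
    P=np.array(P); k=np.polyfit(P[:,1],P[:,0],1); print(n,k.round(4),(P[:,0]*1e3).round(1),'at centre y',np.polyval(k,[.122,-.073]).round(4))
E
```

```text
L [0.0177 0.6124] [613.3 616.4 615.6 614.9 614.2 613.7 613.1 612.9] at centre y [0.6146 0.6111]
R [0.0336 0.6092] [608.9 608.2 607.8 607.  606.3 606.  605.3] at centre y [0.6133 0.6068]
```

Request:
{"fn": "servo_tool", "kwargs": {
  "deltas": [
    [1,0,19,23.8,0,0,0],
    [1,0,19,23.8,0,0,0],
    [1,0,19,23.8,0,0,0],
    [1,0,19,23.8,0,0,0],
    [1,0,19,23.8,0,0,0],
    [1,15,0,0,0,0,0],
    [1,15,0,0,0,0,0],
    [1,10,0,0,0,0,0],
    [1,8,0,0,0,0,0],
    [1,5,0,0,0,0,0],
    [1,3,0,0,0,0,0],
    [1,1,0,0,0,0,0],
    [1,1,0,0,0,0,0]
  ]
}}

```text
t: 10.72
eef_pos: [0.5915, -0.0731, 0.1088]
ee_rot: [-3.141, 0.0, -0.033]
force: [0.4, 1.0, -0.2]
width: 0.0003
gripper_force: 0.0
```

Request:
{"fn": "servo_tool", "kwargs": {
  "deltas": [
    [1,1,0,0,0,0,0],
    [1,1,0,0,0,0,0]
  ]
}}

```text
t: 10.88
eef_pos: [0.5936, -0.0732, 0.109]
ee_rot: [-3.141, -0.0, -0.033]
force: [-0.7, 0.3, 0.7]
width: 0.0001
gripper_force: 0.0
```

Request:
{"fn": "servo_tool", "kwargs": {
  "deltas": [
    [1,1,0,0,0,0,0],
    [1,1,0,0,0,0,0],
    [1,1,0,0,0,0,0]
  ]
}}

```text
t: 11.13
eef_pos: [0.5945, -0.0734, 0.1085]
ee_rot: [3.141, 0.004, -0.033]
force: [-10.2, 2.6, 7.0]
width: 0.0003
gripper_force: 5.2
```

Request:
{"fn": "servo_tool", "kwargs": {
  "deltas": [
    [1,1,0,0,0,0,0],
    [1,0,0,0,0,0,0]
  ]
}}

```text
t: 11.3
eef_pos: [0.5944, -0.0736, 0.1083]
ee_rot: [3.141, 0.006, -0.034]
force: [-11.2, 3.0, 6.9]
width: 0.0004
gripper_force: 5.4
```

Request:
{"fn": "servo_tool", "kwargs": {
  "deltas": [
    [1,1,0,0,0,0,0],
    [1,1,0,0,0,0,0],
    [1,0.5,0,0,0,0,0],
    [1,0,0,0,0,0,0]
  ]
}}

```text
t: 11.63
eef_pos: [0.5945, -0.0736, 0.1082]
ee_rot: [3.141, 0.01, -0.034]
force: [-19.1, 4.3, 13.1]
width: 0.0001
gripper_force: 9.7
```

Both trays stop hard at the rear. I'll look down on the rear stop once from close by, to see that both tray backs touch it.

Request:
{"fn": "servo_tool", "kwargs": {
  "deltas": [
    [1,-10,0,0,0,0,0],
    [1,-15,0,0,0,0,0],
    [1,0,0,-35,0,0,0],
    [1,0,0,-35,0,0,0],
    [1,0,0,-35,0,0,0],
    [1,0,0,-35,0,0,0],
    [1,20,-20,0,0,0,0],
    [1,25,-20,0,0,0,0],
    [1,25,-20,0,0,0,0],
    [1,25,-20,0,0,0,0],
    [1,25,-18,0,0,0,0],
    [1,20,0,0,0,0,0],
    [1,0,0,0,0,0,0],
    [1,0,0,0,0,0,0]
  ]
}}

```text
t: 12.8
eef_pos: [0.7189, 0.0209, 0.2474]
ee_rot: [3.141, 0.001, -0.033]
force: [-0.6, 0.2, 0.1]
width: 0.0003
gripper_force: 0.0
```

```bash
python3 - <<'E'
from h import *
f=arm.grab_frame('wrist'); save(f,'w3'); np.save('wf3.npy',f,allow_pickle=True)
print(arm.get_state()['eef_pos'],[pix(p,f).round() for p in [(.855,.212,.129),(.843,-.181,.129)]])
cv2.imwrite('pics/c3.png',cv2.resize(f['color'][:,:,::-1],None,fx=1.4,fy=1.4,interpolation=cv2.INTER_CUBIC))
E
```

```text
[0.71827113 0.02058198 0.24802016] [array([-3., 28.]), array([562.,  27.])]
```

View pics/c3.png

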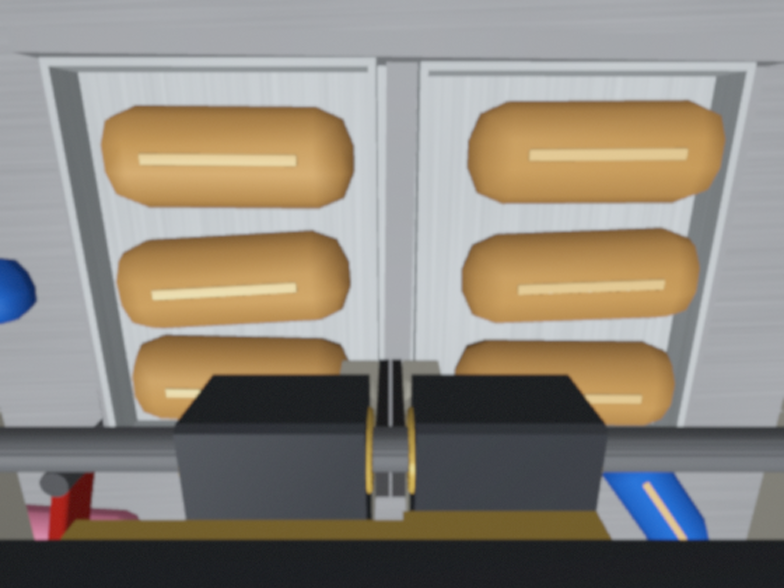

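The rear stop's edge runs from (20,53) to (780,65), so the rack's yaw is about −0.044, a bit more than fitted. Both trays touch the stop, but their rims are turned about 0.5° and the left corners may be 1 mm short. I'll square them with a light push left of centre, with the tool aligned to the rack.

Request:
{"fn": "servo_tool", "kwargs": {
  "deltas": [
    [1,-25.6,-20.4,0,0,0,0.6],
    [1,-25.6,-20.4,0,0,0,0],
    [1,-25.6,-20.4,0,0,0,0],
    [1,-25.6,-20.4,0,0,0,0],
    [1,-25.6,-20.4,0,0,0,0],
    [1,-25.6,-20.4,0,0,0,0],
    [1,0,0,0,0,0,0],
    [1,0,0,28,0,0,0],
    [1,0,0,28,0,0,0],
    [1,0,0,28,0,0,0],
    [1,0,0,28,0,0,0],
    [1,0,0,28,0,0,0],
    [1,0,0,0,0,0,0]
  ]
}}

```text
t: 13.93
eef_pos: [0.5664, 0.1472, 0.1042]
ee_rot: [3.138, 0.007, -0.045]
force: [-1.4, -1.5, -0.9]
width: 0.0007
gripper_force: 0.0
```

Request:
{"fn": "servo_tool", "kwargs": {
  "deltas": [
    [1,12,0,-2,0,0,0],
    [1,12,0,-1,0,0,0],
    [1,5,0,0,0,0,0],
    [1,3,0,0,0,0,0],
    [1,2,0,0,0,0,0],
    [1,1,0,0,0,0,0],
    [1,1,0,0,0,0,0],
    [1,1,0,0,0,0,0]
  ]
}}

```text
t: 14.6
eef_pos: [0.6039, 0.1473, 0.1119]
ee_rot: [3.141, 0.005, -0.044]
force: [-15.2, 4.5, 10.9]
width: 0.0009
gripper_force: 7.8
```

Request:
{"fn": "servo_tool", "kwargs": {
  "deltas": [
    [1,1,0,0,0,0,0],
    [1,1,0,0,0,0,0],
    [1,0.5,0,0,0,0,0]
  ]
}}

```text
t: 14.85
eef_pos: [0.604, 0.1473, 0.1119]
ee_rot: [3.14, 0.009, -0.044]
force: [-24.8, 5.4, 16.5]
width: 0.0005
gripper_force: 12.2
```

Request:
{"fn": "servo_tool", "kwargs": {
  "deltas": [
    [1,-5,0,0,0,0,0],
    [1,-20,0,0,0,0,0],
    [1,-10,10,0,0,0,0],
    [1,0,30,0,0,0,0],
    [1,0,30,0,0,0,0],
    [1,0,30,0,0,0,0],
    [1,0,30,0,0,0,0],
    [1,0,30,0,0,0,0],
    [1,0,30,0,0,0,0],
    [1,0,0,0,0,0,0],
    [1,10,0,0,0,0,0],
    [1,10,0,0,0,0,0],
    [1,5,0,0,0,0,0],
    [1,3,0,0,0,0,0],
    [1,1,0,0,0,0,0]
  ]
}}

```text
t: 16.1
eef_pos: [0.5955, -0.0413, 0.1113]
ee_rot: [3.141, 0.001, -0.043]
force: [-3.0, -0.2, 1.6]
width: 0.0004
gripper_force: 1.5
```

Request:
{"fn": "servo_tool", "kwargs": {
  "deltas": [
    [1,1,0,0,0,0,0],
    [1,1,0,0,0,0,0],
    [1,1,0,0,0,0,0]
  ]
}}

```text
t: 16.35
eef_pos: [0.5956, -0.0415, 0.1111]
ee_rot: [3.142, 0.005, -0.043]
force: [-12.3, 4.7, 7.5]
width: 0.0006
gripper_force: 6.1
```

Request:
{"fn": "servo_tool", "kwargs": {
  "deltas": [
    [1,1,0,0,0,0,0],
    [1,0,0,0,0,0,0],
    [1,-10,0,0,0,0,0],
    [1,-25,0,0,0,0,0],
    [1,0,0,-35,0,0,0],
    [1,0,0,-35,0,0,0],
    [1,0,0,-35,0,0,0],
    [1,0,0,-25,0,0,0],
    [1,0,0,0,0,0,0]
  ]
}}

```text
t: 17.1
eef_pos: [0.5672, -0.0403, 0.2484]
ee_rot: [-3.14, -0.011, -0.042]
force: [1.7, -0.0, 0.2]
width: 0.0009
gripper_force: 0.0
```

```bash
python3 - <<'E'
from h import *
fs=arm.grab_frame('scene'); fd=arm.grab_frame('side'); fw=arm.grab_frame('wrist'); save(fs,'s4'); save(fd,'d4'); save(fw,'w4')
s=lambda p:np.array(p)/2.9+[145,165]
d=lambda p:np.array(p)/3.3+[150,145]
for n,a,b,z in (('pin',(551,226),(329,378),.141),('tip',(753,48),(688,543),.135)):
    print(n,ray(s(a),fs,z).round(4),ray(d(b),fd,z).round(4))
# red mask: bar top face centreline
for n,f in (('s',fs),('d',fd)):
    c=f['color'].astype(int); m=((c[...,0]>90)&(c[...,1]<50)&(c[...,2]<50)).astype(np.uint8)
    k,l,st,ce=cv2.connectedComponentsWithStats(m)
    for i in range(1,k):
        if st[i,4]>100:
            ys,xs=np.where(l==i); W=np.array([ray(q,f,.1175)[:2] for q in zip(xs,ys)])
            cv,V=np.linalg.eigh(np.cov(W.T)); v=V[:,1]; t=(W-W.mean(0))@v
            print(n,st[i],W.mean(0).round(3),v.round(4),t.min().round(3),t.max().round(3))
st=arm.get_state(); print(st['eef_pos'],st['ee_rot'])
E
```

```text
pin [0.5989 0.2371 0.141 ] [0.6011 0.2364 0.141 ]
tip [0.3308 0.3239 0.135 ] [0.3226 0.322  0.135 ]
s [337 179  71  66 378] [0.451 0.279] [-0.9564  0.292 ] -0.138 0.149
s [510 263  41  39 254] [0.455 0.709] [-0.9258  0.3781] -0.08 0.077
s [278 393  62  27 881] [0.994 0.348] [-0.3233  0.9463] -0.051 0.08
d [   7  258   95   89 4155] [1.024 0.434] [-0.0033  1.    ] -0.122 0.105
d [ 251  262  111   55 1030] [0.458 0.279] [-0.9594  0.2822] -0.149 0.149
[ 0.56399573 -0.0403406   0.24162293] [-3.14099611e+00 -7.38006838e-04 -4.34517964e-02]
```

Request:
{"fn": "servo_tool", "kwargs": {
  "deltas": [
    [1,-11,-29.5,0,0,0,0],
    [1,-11,-29.5,0,0,0,0],
    [1,-11,-29.5,0,0,0,0],
    [1,-11,-29.5,0,0,0,0],
    [1,-11,-29.5,0,0,0,0],
    [1,-11,-29.5,0,0,0,0],
    [1,-11,-29.5,0,0,0,0],
    [1,-11,-29.5,0,0,0,0],
    [1,-11,-29.5,0,0,0,0],
    [1,-11,-29.5,0,0,0,0],
    [1,-11,-29.5,0,0,0,0],
    [1,-11,-29.5,0,0,0,0],
    [1,0,0,0,0,0,0]
  ]
}}

```text
t: 18.33
eef_pos: [0.4462, 0.3225, 0.2398]
ee_rot: [3.14, 0.001, -0.041]
force: [1.0, 0.1, 0.1]
width: 0.0006
gripper_force: 0.0
```

Request:
{"fn": "servo_tool", "kwargs": {
  "deltas": [
    [1,0,0,0,0,0,6.95],
    [1,0,0,0,0,0,6.95],
    [1,0,0,0,0,0,6.95],
    [1,0,0,0,0,0,6.95],
    [1,0,0,0,0,0,6.95],
    [1,0,0,0,0,0,6.95],
    [1,0,0,0,0,0,6.95],
    [1,0,0,0,0,0,6.95],
    [1,0,0,0,0,0,6.95],
    [1,0,0,0,0,0,6.95],
    [1,0,0,0,0,0,6.95],
    [1,0,0,0,0,0,6.95],
    [1,0,0,0,0,0,6.95],
    [1,0,0,0,0,0,6.95],
    [1,0,0,0,0,0,6.95],
    [1,0,0,0,0,0,0]
  ]
}}

```text
t: 19.67
eef_pos: [0.4474, 0.3182, 0.2402]
ee_rot: [3.141, -0.002, -1.869]
force: [-0.5, 0.0, -0.9]
width: 0.0001
gripper_force: 0.0
```

Request:
{"fn": "servo_tool", "kwargs": {
  "deltas": [
    [1,0,0,25.6,0,0,0],
    [1,0,0,25.6,0,0,0],
    [1,0,0,25.6,0,0,0],
    [1,0,0,25.6,0,0,0],
    [1,0,0,25.6,0,0,0],
    [1,0,0,0,0,0,0],
    [1,6,0,0,0,0,0],
    [1,6,0,0,0,0,0],
    [1,4,0,0,0,0,0],
    [1,3,0,0,0,0,0],
    [1,0,0,0,0,0,0]
  ]
}}

```text
t: 20.58
eef_pos: [0.4425, 0.3004, 0.1152]
ee_rot: [-3.141, 0.002, -1.863]
force: [-1.0, -1.0, 0.6]
width: 0.0006
gripper_force: 0.0
```

Request:
{"fn": "servo_tool", "kwargs": {
  "deltas": [
    [1,8.9,0.6,0,0,0,-3],
    [1,8.9,0.6,0,0,0,-3],
    [1,8.9,0.6,0,0,0,-3],
    [1,8.9,0.6,0,0,0,-3],
    [1,8.9,0.6,0,0,0,-3],
    [1,8.9,0.6,0,0,0,-3],
    [1,8.9,0.6,0,0,0,-3],
    [1,8.9,0.6,0,0,0,-3]
  ]
}}

```text
t: 21.25
eef_pos: [0.4304, 0.2312, 0.1148]
ee_rot: [-3.14, 0.002, -1.441]
force: [1.4, 1.7, 0.4]
width: 0.0007
gripper_force: 0.7
```

Request:
{"fn": "servo_tool", "kwargs": {
  "deltas": [
    [1,8.9,0.6,0,0,0,-3],
    [1,8.9,0.6,0,0,0,-3],
    [1,8.9,0.6,0,0,0,-3],
    [1,8.9,0.6,0,0,0,-3],
    [1,8.9,0.6,0,0,0,-3],
    [1,8.9,0.6,0,0,0,-3],
    [1,8.9,0.6,0,0,0,-3],
    [1,8.9,0.6,0,0,0,-3],
    [1,8.9,0.6,0,0,0,-3],
    [1,8.9,0.6,0,0,0,-3],
    [1,8.9,0.6,0,0,0,-3],
    [1,8.9,0.6,0,0,0,-3],
    [1,8.9,0.6,0,0,0,-3],
    [1,8.9,0.6,0,0,0,-3],
    [1,8.9,0.6,0,0,0,-3],
    [1,8.9,0.6,0,0,0,-3],
    [1,8.9,0.6,0,0,0,-3],
    [1,8.9,0.6,0,0,0,-3]
  ]
}}

```text
t: 22.75
eef_pos: [0.5052, 0.0953, 0.1146]
ee_rot: [-3.14, -0.001, -0.499]
force: [-1.3, 2.4, 0.7]
width: 0.0005
gripper_force: 0.8
```

Request:
{"fn": "servo_tool", "kwargs": {
  "deltas": [
    [1,8.9,0.6,0,0,0,-3],
    [1,8.9,0.6,0,0,0,-3],
    [1,8.9,0.6,0,0,0,-3],
    [1,8.9,0.6,0,0,0,-3],
    [1,8.9,0.6,0,0,0,-3],
    [1,8.9,0.6,0,0,0,-3],
    [1,6,0.4,0,0,0,-2],
    [1,6,0.4,0,0,0,-2],
    [1,0,0,0,0,0,0]
  ]
}}

```text
t: 23.5
eef_pos: [0.5657, 0.0699, 0.1144]
ee_rot: [-3.141, -0.001, -0.116]
force: [-1.2, -0.6, 0.1]
width: 0.0005
gripper_force: 0.0
```

Request:
{"fn": "servo_tool", "kwargs": {
  "deltas": [
    [1,3,0.2,0,0,0,-1],
    [1,3,0.2,0,0,0,-1],
    [1,2,0,0,0,0,0],
    [1,1,0,0,0,0,0]
  ]
}}

```text
t: 23.83
eef_pos: [0.5737, 0.0687, 0.1139]
ee_rot: [3.142, -0.0, -0.083]
force: [-1.0, 0.5, -0.1]
width: 0.0005
gripper_force: 0.5
```

Request:
{"fn": "servo_tool", "kwargs": {
  "deltas": [
    [1,2,0,0,0,0,-1],
    [1,2,0,0,0,0,-1],
    [1,2,0,0,0,0,0],
    [1,1,0,0,0,0,0]
  ]
}}

```text
t: 24.17
eef_pos: [0.5765, 0.0679, 0.1132]
ee_rot: [3.14, 0.008, -0.048]
force: [-22.5, 5.6, 15.8]
width: 0.0009
gripper_force: 10.6
```

Request:
{"fn": "servo_tool", "kwargs": {
  "deltas": [
    [1,1,0,0,0,0,0],
    [1,1,0,0,0,0,0],
    [1,0,0,0,0,0,0]
  ]
}}

```text
t: 24.42
eef_pos: [0.5765, 0.0679, 0.1132]
ee_rot: [3.14, 0.011, -0.048]
force: [-25.5, 6.1, 17.8]
width: 0.0005
gripper_force: 12.8
```

Request:
{"fn": "servo_tool", "kwargs": {
  "deltas": [
    [1,-5,0,0,0,0,0],
    [1,-20,0,0,0,0,0],
    [1,-20,0,0,0,0,0],
    [1,-20,0,0,0,0,0],
    [1,-10,0,-30,0,0,0],
    [1,0,0,-30,0,0,0],
    [1,0,0,-30,0,0,0],
    [1,0,0,-30,0,0,0],
    [1,0,0,0,0,0,0],
    [1,0,0,0,0,0,0]
  ]
}}

```text
t: 25.25
eef_pos: [0.5089, 0.0724, 0.2359]
ee_rot: [-3.139, -0.005, -0.047]
force: [-0.7, 0.4, -0.9]
width: 0.0002
gripper_force: 0.0
```

```bash
python3 - <<'E'
from h import *
for c in ('scene','side','wrist'): save(arm.grab_frame(c),c+'5')
r=lambda n,w:cv2.resize(cv2.imread('pics/'+n+'.png'),(w,int(w*.75)))
a=cv2.imread('pics/scene5.png')[140:350,140:420]; b=cv2.imread('pics/wrist5.png')
cv2.imwrite('pics/c5.png',np.hstack([cv2.resize(a,(400,300)),cv2.resize(b,(400,300))]))
E
```

```text
(no output)
```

View pics/c5.png

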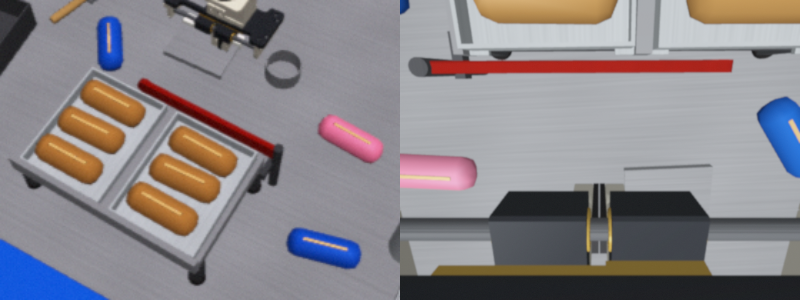

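The gate lies shut and parallel across the fronts. Both trays are home with all six buns on them, nothing else has moved, and the arm is clear.

```bash
python3 -c "
from station import arm
print(arm.job_done())"
```

```text
the job is handed in; nothing more can be done
None
```

I pushed both trays back until they stopped hard against the rear of the rack, then pushed the red gate shut to its stop; all six buns are still on their trays, nothing else on the bench was moved, and I handed the job in at about 25 s on the robot's clock.

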